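# Release and park a carved printing block

### The job

On the block carver's board, push the crossbar handle of the hold-down up and over with the fingers until the counterweighted arm tips past its balance point and stays raised by itself. Then push the carved block along the board to the left until its side lies flat against the wooden stop, and move clear with the arm still raised. Only push: grasp and lift nothing, and leave the mallet and the other tools and pieces where they are.

Things in the scene. Friction and masses are not known exactly. Their poses are not given: they have to be found in the camera images.
- board: wooden carving board fixed to the table, 18 mm thick, turned up to 0.35 rad. Origin on the table under the carving place; x points away from the robot, y left along the board, z up. Covers x -80 to 200, y -130 to 270 mm. A fixed rail 16 mm tall runs along y at x = 70 to 85 mm; the hinge post (66 mm wide, 130 mm tall) stands at x = 118 to 162 mm, y = 0
- holddown (a joint): angle (rad) of the counterweighted steel arm hinged on the post. 0: down, sloping up 0.436 rad above level from hinge towards the robot, its rubber foot (36 mm across, 130 mm from the hinge) on the block. Grows as the arm swings up and away from the robot. Balance point 0.58: below it falls back, past it tips over by itself to its stop at 1.6. About 1 N at the handle lifts it; light damping
- hinge (a point): the hinge axis of the hold-down, in the middle of its width, 110 mm above the table and at x = 140 mm, y = 0 of the board; the axis is parallel to the board's y
- handle (a point): middle of the hold-down's handle: a round wooden crossbar 18 mm thick, 140 mm long, parallel to the board's y (a T at the arm's end), 190 mm from the hinge; moves with the arm, about 190 mm above the table when down. The arm (20 mm wide, 10 mm thick) runs from the bar's middle to the hinge
- block: carved wooden printing block, loose, 120 mm (its x) by 100 mm (its y, along the board) by 45 mm tall, about 0.3 to 0.6 kg, lying on the board under the hold-down's foot; origin in the middle of its underside, 18 mm above the table
- stop: dark wooden stop strip fixed across the left part of the board, 140 mm (its x, across the board) by 20 mm (its y) by 30 mm tall; origin in the middle of its underside on the board, axes parallel to the board's. The block goes against its right face, 10 mm to the -y side of its origin
- mallet: wooden mallet lying on the table in front of the board (robot side), head 150 x 48 x 48 mm, handle 26 mm thick; origin under the end of its head next to the handle (leave alone)
- chisel_wide: chisel lying on the table in front of the board, 180 mm long, 20 mm thick, blade 16 mm wide (leave alone)
- chisel_thin: chisel lying on the table right of the board, 180 mm long, 20 mm thick, blade 8 mm wide (leave alone)
- stamp: small square carved stamp, 55 x 55 x 30 mm, standing on the board behind the rail, left of the hinge post (leave alone)
- tin: small metal tin, 48 mm across, 60 mm tall, standing on the board behind the rail, right of the hinge post (leave alone)
- round_block: round printing block with a knob, 80 mm across, 70 mm tall, standing on the table left of the board (leave alone)
Things that resemble listed ones, but are neither listed nor needed, are in the scene too. What is shaped like the block but turquoise is not meant.

How it is judged:
On the way, in this order (a step that is already met when the one before it is completed fails the run):
1. the hold-down is raised past its balance point and at its upper stop (value of joint holddown above 1.4 rad), for 0.2 s.
2. the block lies against the stop (y of block in the frame of stop between -0.068 and -0.055 m and x of block in the frame of stop between -0.04 and 0.04 m and angle between the x axis of block and the x axis of stop, either way round below 0.1 rad and height (world z) of block below 0.023 m), for 0.2 s.
At the end, for the whole second after the job is handed in: Hold-down joint above 1.4 rad (its upper stop is 1.6). Block flat on the board, at rest, its side within 8 mm of the stop's right face and turned at most 0.1 rad from it, its middle within 40 mm of the stop's middle across the board (all of step 2 and value of joint holddown above 1.4 rad and linear speed of block below 0.01 m/s); the robot touches nothing.
It fails at once if the block is lifted or tipped (raised over 14 mm or tilted over 0.2 rad) (height (world z) of block above 0.032 m or angle between block's own z axis and vertical above 0.2 rad).
It fails at once if another tool or piece is moved by more than 25 mm (distance of any of mallet, chisel_wide, chisel_thin, stamp, tin, round_block from where it was at the start of the episode above 0.025 m).
It also fails if it takes over 51 s, if anything falls off the work surface, if the arm or the gripper's body presses on something with over 40 N, if the wrist force passes 120 N, or if a joint passes its speed limit or range.

### The arm

A 7-joint arm with a two-finger parallel gripper is mounted at the origin on the work surface. World frame = base frame: x ahead of the robot, y to its left, z up, the work surface at z = 0. Lengths are in m, angles in rad, forces in N, time in s.
With the tool pointing down it reaches from about 0.4 to 0.875 m from the base axis. Payload 19.3 kg.
Tool frame: the origin (TCP) lies between the finger pads; the fingertips stand 14 mm ahead of it and the grasp point (between the pads) lies 5 mm behind it; y points along the fingers, z is the direction in which the jaws open and shut, and the axes are right-handed (so a half turn about y gives the same grasp; the last joint's range is limited). The gripper opens to 85 mm and grips with 20 to 120 N. Pads are 22 mm wide; open, the fingers measure 114 mm over their backs; the gripper's body (76 mm by 85 mm) begins 54 mm behind the grasp point. The pads swing forward as they close: fully open they stand 13 mm farther back than shut.
Start: joints at [-1.293, 0.521, -0.036, 1.599, 0.021, 1.021, -0.113], TCP at [0.213, 0.588, 0.245] pointing down, gripper open.
Joint ranges: [-2.91, 2.91], [-0.3, 2.13], [-1.5, 1.42], [0.17, 2.43], [-1.26, 4.41], [0.16, 1.93], [-2.52, 2.52]. Speed limits (rad/s): [1.89, 1.89, 2.39, 2.39, 3.01, 3.01, 3.01].

### API

Orientations are given as a unit quaternion [x, y, z, w].
In Python, from rig import * gives the robot as it stands.
- The arm moves only by the shell command python3 -m inch 'ROWS'. ROWS is JSON, a list of rows, each a list of 3 entries, a list of its own where there are three numbers: the shift along the world's x, y, z as a fraction of full scale, then the turn about the world's z as a fraction of full scale, then the opening, from 0 (shut) to 1 (fully open). In form: [[[dx, dy, dz], roll, claw], ...]. A call has 1 to 12 rows; each row shifts and turns the pose as measured when the row begins; what a row does not reach is not made up. Full scale, the value 1, is 0.3 m for a shift and 0.5 rad for a turn. A row lasts 1/10 s, in which the tool goes at most 50 mm and 8.59 degrees, less where a joint would pass 70% of its speed; a pose out of reach is approached as far as the arm can. A call with a number of a shift or a turn outside -1 to 1 is refused whole. A call with a gripper value outside its range is refused whole. The fingers move at their own pace and stop on an object; the grip force is fixed at half the most. Time passes only in rows, so rows that do not move let the fingers close. It gives the time, the measured TCP pose, the force and the opening at its end, in the units of the state.
- read_state(): the state, without advancing time (a new reading comes with each control period).
- read_camera(name): name is "scene" or "top"; returns the picture (480x640x3 uint8, red, green, blue); there is no depth.
- get_calibration(name): a dict with "intrinsics" (3x3 intrinsics, pixels), "R" (3x3) and "t" (3): a world point X has camera coordinates R X + t. Camera axes: x right, y down, z forward; pixel columns grow to the right and rows downward; lengths in m; the calibration is good to about 2 mm. A picture is of the moment at which its call begins. get_calibration takes no time and is no camera call.
- close_job(): hands the job in, once; it reports no verdict.
The state is a dict: "clock": time; "joint_positions": joint angles; "qd": joint speeds; "tau": joint torques, N m; "position": TCP position; "tool_rot": TCP orientation; "ft_force": force on the tool from outside, world axes, zero at the start; "wrist_torque": the same for the moment, N m; "finger_gap": finger opening in m.
Only numpy, scipy, OpenCV 4.12 (cv2) and the standard library are available. Lean on these libraries where they do the work, as an engineer would, in place of code of your own. Each camera call takes 0.05 s, during which the arm holds its last target.

## Working session

There is one attempt and no reset: what is moved stays moved. The work goes in short steps, Python scripts to look and compute and a shell command to move; the robot and the scene stay as the last step left them, time stands still between calls to the robot, and variables do not carry over. Pictures are saved under pics/ and viewed, and the job is handed in when it is done.

```bash
mkdir -p pics; ls
python3 - <<'E'
from rig import *
import cv2
for n in ["scene","top"]:
    im=read_camera(n); cv2.imwrite(f"pics/{n}0.png",im[:,:,::-1])
    c=get_calibration(n); print(n,c)
s=read_state(); print(s)
E
```

```text
pics
scene {'intrinsics': array([[488.08791174,   0.        , 314.15082445],
       [  0.        , 488.08791174, 243.0594882 ],
       [  0.        ,   0.        ,   1.        ]]), 'R': array([[ 0.88726931,  0.46117434, -0.00844938],
       [ 0.34159559, -0.66929635, -0.65981425],
       [-0.30994454,  0.58254667, -0.75138124]]), 't': array([-0.45368678, -0.10921659,  1.47476277])}
top {'intrinsics': array([[498.93069367,   0.        , 322.88246942],
       [  0.        , 498.93069367, 240.70395243],
       [  0.        ,   0.        ,   1.        ]]), 'R': array([[-0.02124543, -0.99958355, -0.01952831],
       [-0.99234407,  0.02346045, -0.12125533],
       [ 0.12166298,  0.01680269, -0.99242924]]), 't': array([-0.00315977,  0.56781657,  1.14036098])}
{'clock': 0.1, 'joint_positions': array([-1.29318678,  0.52196965, -0.03634218,  1.59993842,  0.02122389,
        1.0211126 , -0.11281349]), 'qd': array([-0.00111642, -0.00260538, -0.00096928,  0.00071657, -0.00139885,
        0.00169158,  0.00018678]), 'tau': array([ 3.52415089e-03, -9.28478551e+01,  1.98391534e+00, -3.70526969e+01,
        1.81482697e-02,  5.33021157e-03,  3.70880355e-05]), 'position': array([0.21295551, 0.58729472, 0.24477813]), 'tool_rot': array([ 0.69680814, -0.12238368,  0.12231659, -0.69607421]), 'ft_force': array([-0.33805914, -0.03912609, -0.08032171]), 'wrist_torque': array([-0.00219579, -0.01380136,  0.02276584]), 'finger_gap': 0.08567308654745631}
```

View pics/scene0.png

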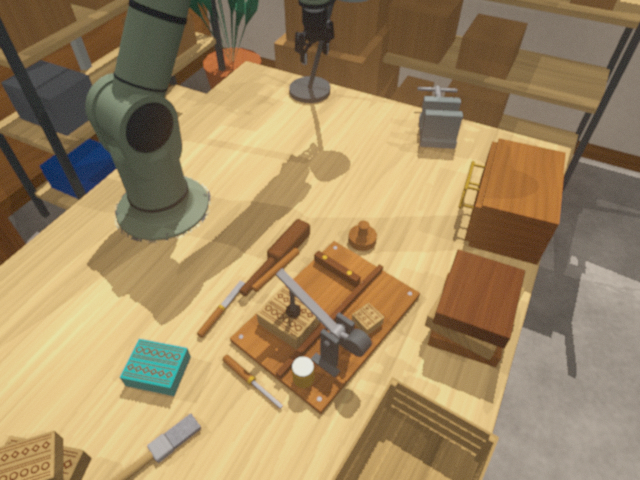

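View pics/top0.png

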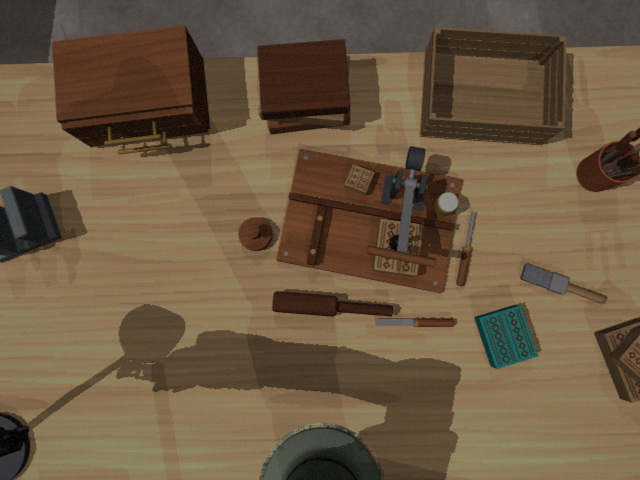

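Run:
```python
import cv2
a=cv2.imread("pics/scene0.png")[200:420,180:440]; cv2.imwrite("pics/s0c.png",cv2.resize(a,None,fx=2.7,fy=2.7,interpolation=cv2.INTER_CUBIC))
a=cv2.imread("pics/top0.png")[135:340,230:490]; a=cv2.convertScaleAbs(a,alpha=1.6); cv2.imwrite("pics/t0c.png",cv2.resize(a,None,fx=2.9,fy=2.9,interpolation=cv2.INTER_CUBIC))
```

```text
(no output)
```

View pics/s0c.png

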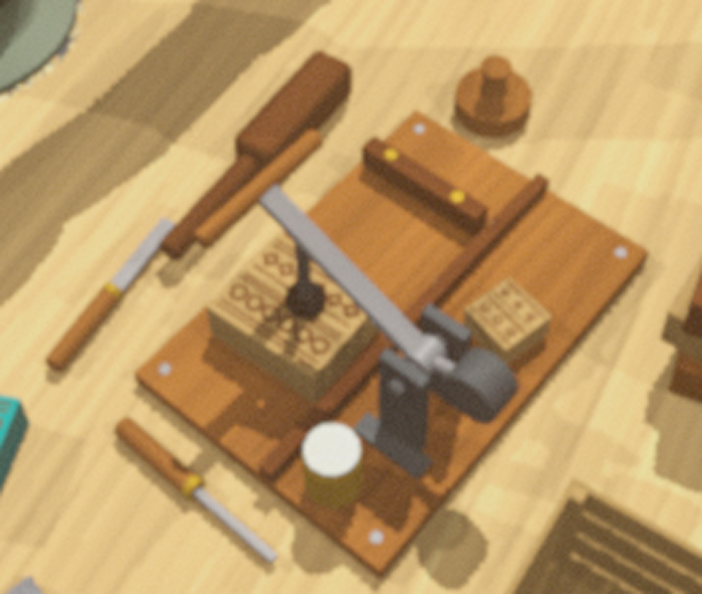

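View pics/t0c.png

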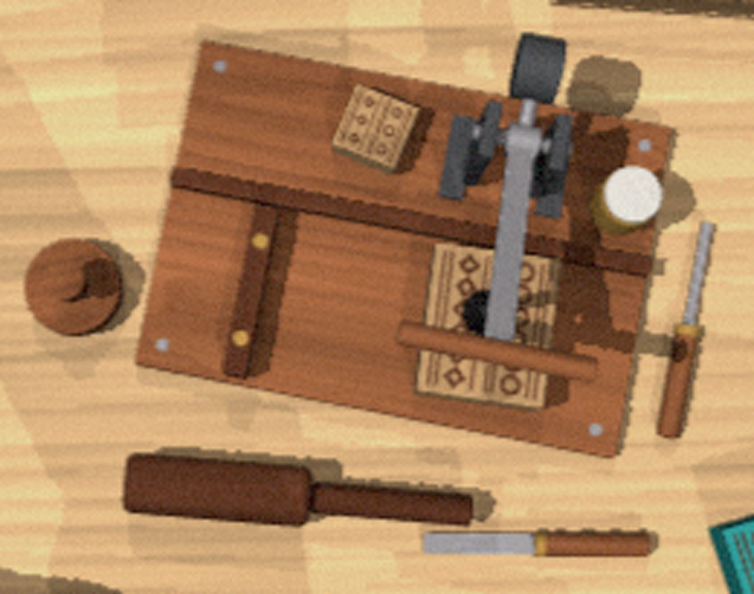

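```bash
cat > h.py <<'E'
from rig import *
import numpy as np, cv2
from scipy.optimize import least_squares
T=lambda p:np.array(p)/2.9+[230,135]
S=lambda p:np.array(p)/2.7+[180,200]
C={n:get_calibration(n) for n in("scene","top")}
def proj(n,X):
    c=C[n]; q=(c["R"]@np.atleast_2d(X).T).T+c["t"]; q=q@c["intrinsics"].T; return q[:,:2]/q[:,2:]
def tri(pt,ps):
    P=[C[n]["intrinsics"]@np.c_[C[n]["R"],C[n]["t"]] for n in("top","scene")]
    X=cv2.triangulatePoints(P[0],P[1],np.array(pt,float).reshape(2,1),np.array(ps,float).reshape(2,1)).ravel(); return X[:3]/X[3]
def onz(n,p,z):
    c=C[n]; d=c["R"].T@np.linalg.solve(c["intrinsics"],[p[0],p[1],1]); o=-c["R"].T@c["t"]; return o+d*(z-o[2])/d[2]
E
python3 - <<'E'
from h import *
np.set_printoptions(precision=4,suppress=True)
ct=[T(p) for p in[(205,42),(675,130),(617,458),(137,365)]]
cs=[S(p) for p in[(647,253),(380,577),(137,377),(418,112)]]
loc=np.array([[.2,.27],[.2,-.13],[-.08,-.13],[-.08,.27]])
for a,b in zip(ct,cs): print("corner",tri(a,b))
def bw(v,L): c,s=np.cos(v[2]),np.sin(v[2]); L=np.atleast_2d(L); return np.c_[v[0]+c*L[:,0]-s*L[:,1],v[1]+s*L[:,0]+c*L[:,1],L[:,2]]
L=np.c_[loc,np.full(4,.018)]
r=least_squares(lambda v:np.r_[(proj("top",bw(v,L))-ct).ravel(),(proj("scene",bw(v,L))-cs).ravel()],[.6,0,0]); v=r.x
print("board",v,r.fun.round(1)); np.save("board.npy",v)
hl=tri(T((402,332)),S((317,137))); hr=tri(T((595,368)),S((203,237))); print("handle",hl,hr,(hl+hr)/2,np.linalg.norm(hl-hr))
print("handle pred",bw(v,[[.14-.19*np.cos(.436),y,.11+.19*np.sin(.436)] for y in(.07,0,-.07)]))
# block top corners, top view: TL,TR?,BR,BL
bt=[T(p) for p in[(437,243),(563,262),(545,410),(416,392)]]
B=np.array([onz("top",p,.063) for p in bt]); print("block top",B)
print("scene blk left corner",onz("scene",S((210,307)),.063),onz("scene",S((315,362)),.063))
st=[T(p) for p in[(255,205),(280,208),(247,376),(225,373)]]
print("stop",np.array([onz("top",p,.048) for p in st]))
ss=[S(p) for p in[(371,141),(487,212),(480,230),(365,160)]]
print([onz("scene",p,.048) for p in ss[:2]])
c,s=np.cos(v[2]),np.sin(v[2])
def tob(X): d=np.atleast_2d(X)[:,:2]-v[:2]; return np.c_[d[:,0]*c+d[:,1]*s,-d[:,0]*s+d[:,1]*c]
print("block in board",tob(B)); print("stop in board",tob([onz("top",p,.048) for p in st]),tob([onz("scene",p,.048) for p in ss[:2]]))
for nm,p in [("malletend",(125,490)),("malhandle",(472,508)),("chis",(655,545))]: print(nm,onz("top",T(p),.03))
E
```

```text
corner [0.7951 0.0336 0.0181]
corner [ 0.7111 -0.3562  0.015 ]
corner [ 0.4405 -0.2944  0.0145]
corner [0.5252 0.095  0.0163]
board [ 0.5446 -0.1861 -0.2159] [-0.4 -0.9 -0.1 -1.   0.7  0.4 -0.3 -0.2  1.3  0.  -0.1 -0.4 -1.8 -0.5
 -0.8 -0.4]
handle [ 0.5281 -0.1108  0.1939] [ 0.4994 -0.2432  0.1967] [ 0.5138 -0.177   0.1953] 0.13556327142985541
handle pred [[ 0.5281 -0.1108  0.1902]
 [ 0.5131 -0.1792  0.1902]
 [ 0.4981 -0.2476  0.1902]]
block top [[ 0.6118 -0.1507  0.063 ]
 [ 0.5941 -0.2497  0.063 ]
 [ 0.4775 -0.2303  0.063 ]
 [ 0.4938 -0.13    0.063 ]]
scene blk left corner [ 0.4811 -0.2275  0.063 ] [ 0.5887 -0.2338  0.063 ]
stop [[ 0.649  -0.0063  0.048 ]
 [ 0.6461 -0.0264  0.048 ]
 [ 0.5105  0.0029  0.048 ]
 [ 0.5133  0.0204  0.048 ]]
[array([0.5135, 0.0154, 0.048 ]), array([ 0.6496, -0.0125,  0.048 ])]
block in board [[ 0.0581  0.0491]
 [ 0.0621 -0.0515]
 [-0.0561 -0.0575]
 [-0.0616  0.0439]]
stop in board [[ 0.0635  0.1981]
 [ 0.0649  0.1777]
 [-0.0737  0.1774]
 [-0.0747  0.1951]] [[-0.0735  0.1902]
 [ 0.0654  0.1921]]
malletend [0.4223 0.1034 0.03  ]
malhandle [ 0.4021 -0.1743  0.03  ]
chis [ 0.37   -0.3183  0.03  ]
```

Run:
```python
from h import *
from scipy.spatial.transform import Rotation as R
s=read_state(); M=R.from_quat(s["tool_rot"]).as_matrix(); print(M.round(3))
j=M[:,2]; print("jaw yaw",np.arctan2(j[1],j[0]), "board x yaw -0.216 ; proj tcp",proj("scene",s["position"]))
v=np.load("board.npy");c,t=np.cos(v[2]),np.sin(v[2])
for L in [(-.032,0),(-.075,0),(-.09,0),(.04,0),(.07,0),(0,-.09),(0,.0)]: print(L,(v[0]+c*L[0]-t*L[1]).round(4),(v[1]+t*L[0]+c*L[1]).round(4))
```

```text
[[ 0.94  -0.     0.341]
 [-0.341 -0.001  0.94 ]
 [ 0.    -1.    -0.001]]
jaw yaw 1.2229873150579988 board x yaw -0.216 ; proj tcp [[315.40896414  58.95406809]]
(-0.032, 0) 0.5133 -0.1793
(-0.075, 0) 0.4713 -0.1701
(-0.09, 0) 0.4566 -0.1668
(0.04, 0) 0.5836 -0.1947
(0.07, 0) 0.6129 -0.2011
(0, -0.09) 0.5253 -0.274
(0, 0.0) 0.5446 -0.1861
```

```bash
python3 -m inch '[[[0.1,-0.12,0],-0.28,0],[[0.1,-0.12,0],-0.28,0],[[0.1,-0.12,0],-0.28,0],[[0.1,-0.12,0],-0.28,0],[[0.1,-0.12,0],-0.28,0],[[0.1,-0.12,0],-0.28,0],[[0.1,-0.12,0],-0.28,0]]'
```

```text
clock: 0.8
position: [0.4227, 0.3292, 0.2427]
tool_rot: [0.552, -0.444, 0.441, -0.551]
ft_force: [0.9, 1.0, -0.4]
finger_gap: -0.0001
```

```bash
python3 -m inch '[[[0.01,-0.14,0.01],-0.28,0],[[0.01,-0.14,0],-0.28,0],[[0.01,-0.14,0],-0.28,0],[[0.01,-0.14,0],-0.15,0],[[0.01,-0.14,0],0,0],[[0.01,-0.14,0],0,0],[[0.01,-0.14,0],0,0],[[0.01,-0.14,0],0,0],[[0.01,-0.14,0],0,0],[[0,-0.14,0],0,0],[[0,-0.1,0],0,0],[[0,0,0],0,0]]'
python3 - <<'E'
from h import *
from scipy.spatial.transform import Rotation as R
s=read_state();j=R.from_quat(s["tool_rot"]).as_matrix()[:,2]; print(s["position"],np.arctan2(j[1],j[0]))
cv2.imwrite("pics/s1.png",read_camera("scene")[:,:,::-1])
E
```

```text
clock: 2.0
position: [0.4492, -0.1447, 0.2451]
tool_rot: [-0.416, 0.572, -0.571, 0.416]
ft_force: [-0.0, 1.5, 0.4]
finger_gap: 0.0001
[ 0.44918669 -0.14467642  0.24510007] -0.3120239287935383
```

View pics/s1.png

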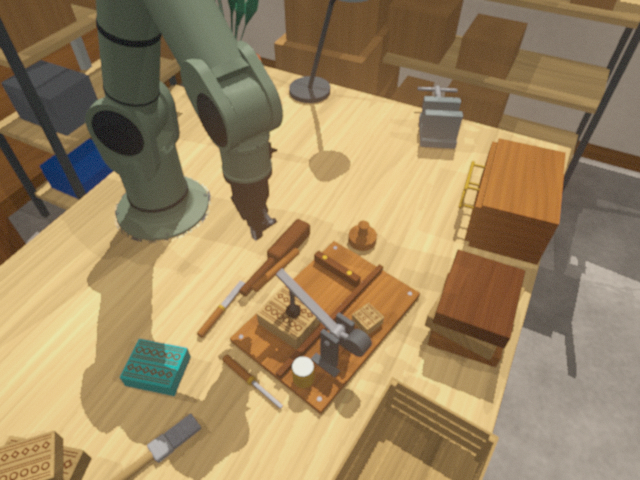

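```bash
python3 -m inch '[[[0.02,-0.06,-0.09],0.2,0],[[0,-0.015,-0.09],0,0],[[0,0,0],0,0]]'
```

```text
clock: 2.35
position: [0.4562, -0.1634, 0.1896]
tool_rot: [-0.446, 0.55, -0.547, 0.447]
ft_force: [0.3, 0.2, 0.1]
finger_gap: 0.0004
```

```bash
python3 -m inch '[[[0.06,-0.013,0],0,0],[[0.04,-0.009,0],0,0],[[0.016,-0.0035,0],0,0],[[0,0,0],0,0]]'
python3 - <<'E'
from h import *
a=read_camera("scene")[150:390,160:460,::-1]; cv2.imwrite("pics/s2.png",cv2.resize(a,None,fx=2.5,fy=2.5,interpolation=cv2.INTER_CUBIC))
E
```

```text
clock: 2.75
position: [0.4921, -0.1683, 0.1919]
tool_rot: [-0.447, 0.55, -0.546, 0.447]
ft_force: [-2.1, -0.6, 0.1]
finger_gap: 0.0
```

View pics/s2.png

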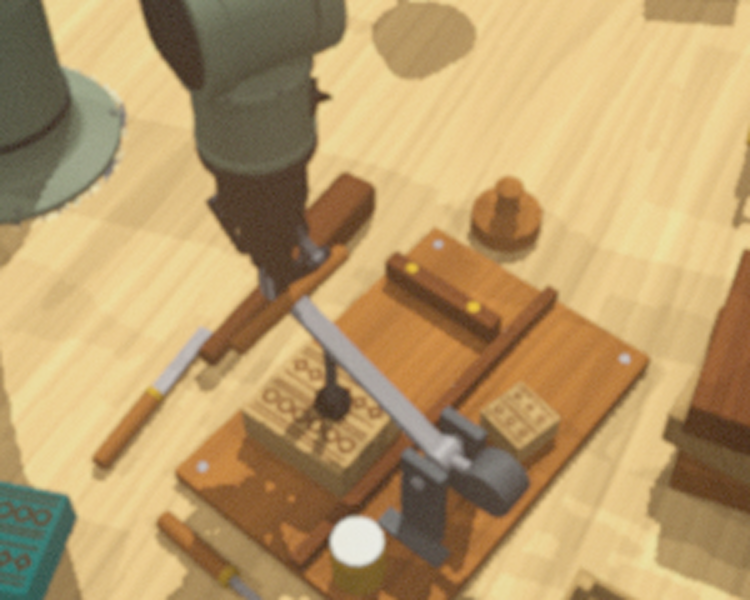

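```bash
python3 -m inch '[[[0.03,-0.0065,0.045],0,0],[[0.035,-0.0075,0.045],0,0],[[0.039,-0.0085,0.043],0,0],[[0.044,-0.0095,0.04],0,0]]'
python3 - <<'E'
from h import *
a=read_camera("scene")[150:390,160:460,::-1]; cv2.imwrite("pics/s3.png",cv2.resize(a,None,fx=2.5,fy=2.5,interpolation=cv2.INTER_CUBIC))
E
```

```text
clock: 3.2
position: [0.5266, -0.1758, 0.2452]
tool_rot: [-0.45, 0.557, -0.54, 0.442]
ft_force: [-18.2, 4.4, 15.1]
finger_gap: 0.0
```

View pics/s3.png

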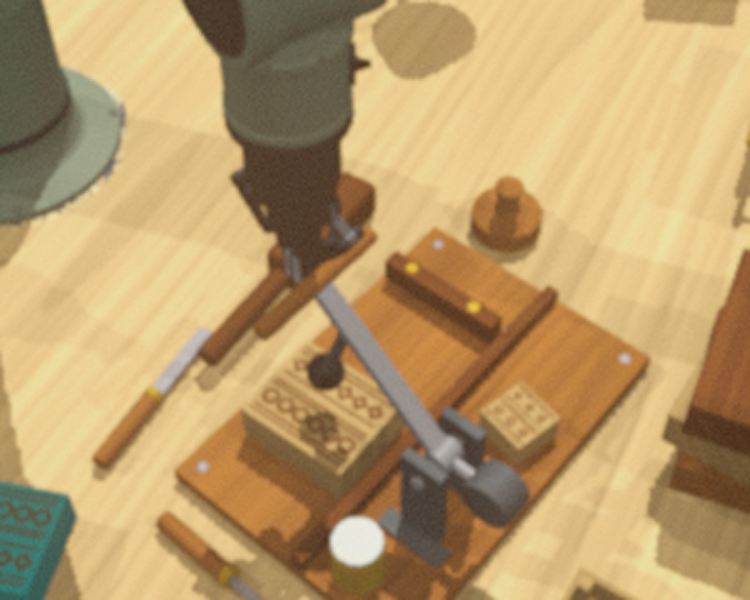

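```bash
python3 -m inch '[[[0,0,0],0,0]]'
```

```text
clock: 3.35
position: [0.5282, -0.176, 0.2482]
tool_rot: [-0.45, 0.556, -0.541, 0.443]
ft_force: [-1.3, -1.0, 0.3]
finger_gap: 0.0001
```

```bash
python3 -m inch '[[[0.047,-0.0105,0.037],0,0],[[0.05,-0.011,0.033],0,0],[[0.052,-0.0115,0.03],0,0],[[0.055,-0.012,0.025],0,0],[[0.055,-0.012,0.02],0,0]]'
python3 - <<'E'
from h import *
a=read_camera("scene")[150:390,160:460,::-1]; cv2.imwrite("pics/s4.png",cv2.resize(a,None,fx=2.5,fy=2.5,interpolation=cv2.INTER_CUBIC))
E
```

```text
clock: 3.85
position: [0.6019, -0.192, 0.2991]
tool_rot: [-0.449, 0.559, -0.539, 0.442]
ft_force: [0.5, -0.5, 0.2]
finger_gap: 0.0004
```

View pics/s4.png

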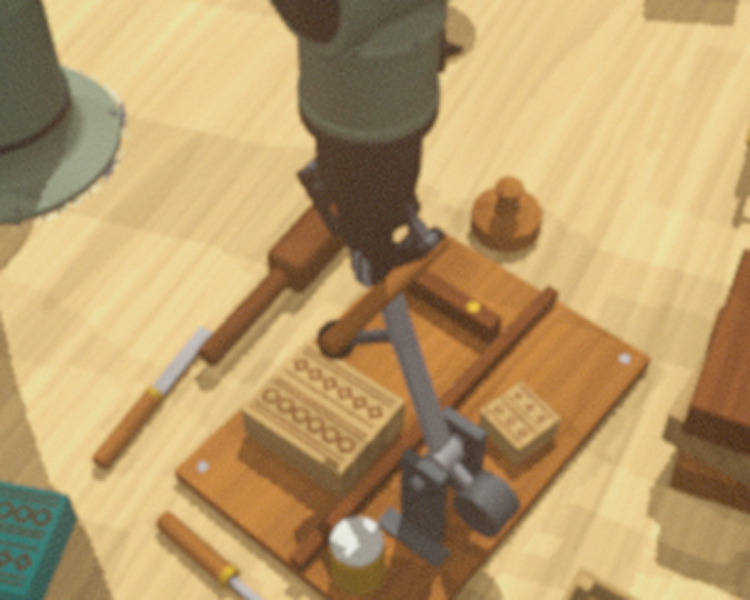

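```bash
python3 -m inch '[[[0,0,0.1],0,0],[[-0.07,0.015,0.12],0,0],[[-0.1,0.02,0.05],0,0],[[-0.1,0.02,0],0,0],[[0,0,0],0,0],[[0,0,0],0,0]]'
python3 - <<'E'
from h import *
a=read_camera("scene")[150:390,160:460,::-1]; cv2.imwrite("pics/s5.png",cv2.resize(a,None,fx=2.5,fy=2.5,interpolation=cv2.INTER_CUBIC))
E
```

```text
clock: 4.5
position: [0.519, -0.173, 0.3839]
tool_rot: [-0.449, 0.557, -0.539, 0.443]
ft_force: [0.2, -0.1, -0.1]
finger_gap: -0.0002
```

View pics/s5.png

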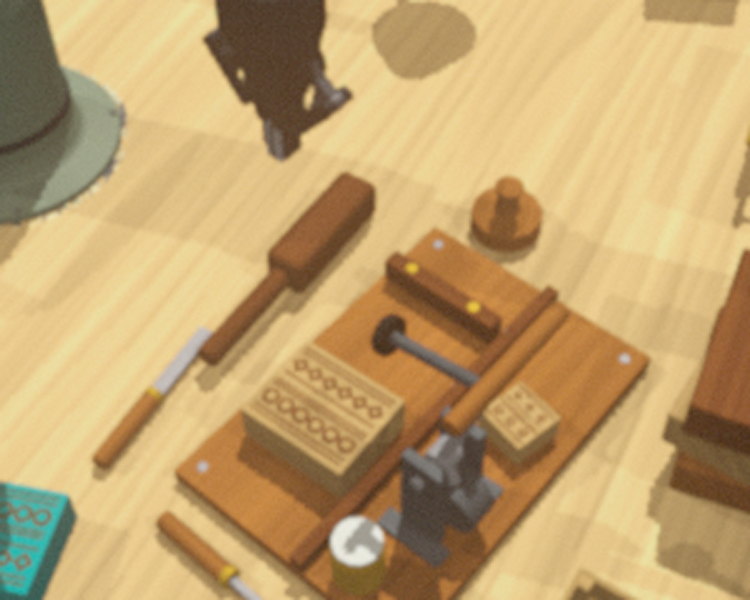

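Run:
```python
from h import *
a=read_camera("scene")[200:420,180:440,::-1]; cv2.imwrite("pics/s6.png",cv2.resize(a,None,fx=2.7,fy=2.7,interpolation=cv2.INTER_CUBIC))
a=read_camera("top")[135:340,230:490,::-1];a=cv2.convertScaleAbs(a,alpha=1.6); cv2.imwrite("pics/t6.png",cv2.resize(a,None,fx=2.9,fy=2.9,interpolation=cv2.INTER_CUBIC))
```

```text
(no output)
```

View pics/s6.png

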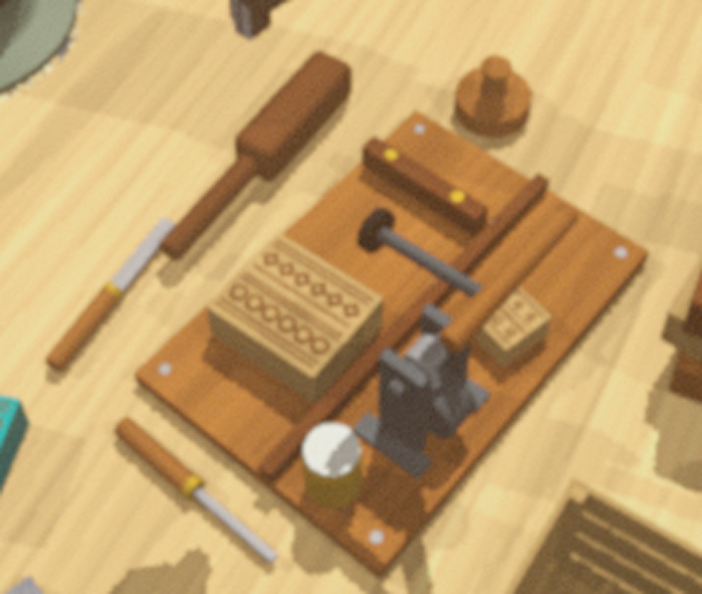

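View pics/t6.png

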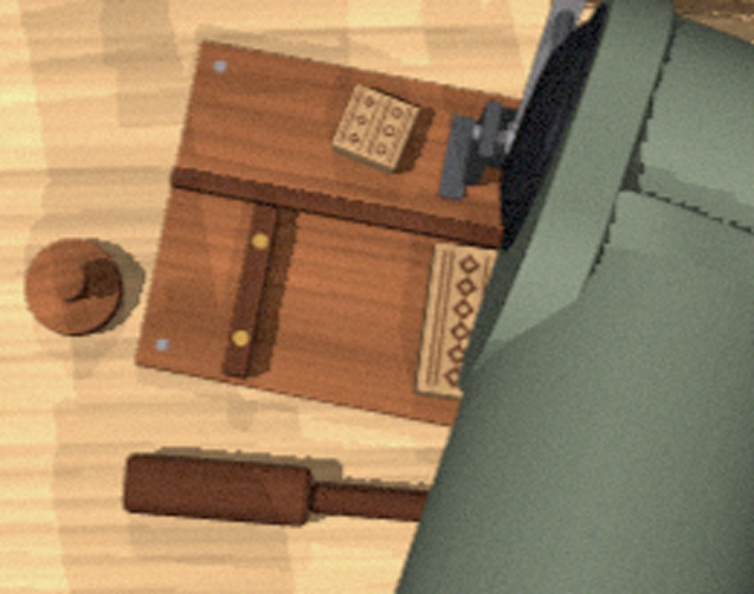

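Run:
```python
from h import *
v=np.load("board.npy");c,t=np.cos(v[2]),np.sin(v[2])
for phi in(1.95,2.036):
  for L in(.09,.1,.11):
    x=.14-.13*np.cos(phi)-L*np.sin(phi); z=.11+.13*np.sin(phi)-L*np.cos(phi)
    p=proj("scene",[v[0]+c*x,v[1]+t*x,z])[0]; print(phi,L,round(x,3),round(z,3),(p-[180,200])*2.7)
for L in [(-.02,-.12),(-.02,-.10),(-.02,-.075),(-.02,.066)]: print(L,(v[0]+c*L[0]-t*L[1]).round(4),(v[1]+t*L[0]+c*L[1]).round(4))
```

```text
1.95 0.09 0.105 0.264 [392.12510818 222.56365872]
1.95 0.1 0.095 0.268 [382.20770462 212.95187085]
1.95 0.11 0.086 0.271 [372.31497367 203.36399528]
2.036 0.09 0.118 0.267 [406.61978737 230.01239563]
2.036 0.1 0.109 0.271 [396.99890781 219.90965905]
2.036 0.11 0.1 0.276 [387.38717062 209.81652273]
(-0.02, -0.12) 0.4993 -0.2991
(-0.02, -0.1) 0.5036 -0.2795
(-0.02, -0.075) 0.509 -0.2551
(-0.02, 0.066) 0.5392 -0.1174
```

```bash
python3 -m inch '[[[0,-0.12,0],0,0.7],[[-0.013,-0.12,0],0,0.7],[[-0.013,-0.12,-0.06],0,0.7],[[0,0,-0.15],0,0.7],[[0,0,-0.15],0,0.7],[[0,0,0],0,0.7]]'
cat >> h.py <<'E'
from scipy.spatial.transform import Rotation as Ro
def where():
    s=read_state();j=Ro.from_quat(s["tool_rot"]).as_matrix()[:,2]; v=np.load("board.npy");c,t=np.cos(v[2]),np.sin(v[2]); d=s["position"][:2]-v[:2]
    print("board x' y' z",(d[0]*c+d[1]*t).round(4),(-d[0]*t+d[1]*c).round(4),s["position"][2].round(4),"jaw yaw rel",(np.arctan2(j[1],j[0])-v[2]).round(3),"gap",s["finger_gap"],"F",s["ft_force"].round(1),s["clock"])
E
python3 -c "
from h import *
where()"
```

```text
clock: 5.25
position: [0.5135, -0.2858, 0.2694]
tool_rot: [-0.451, 0.557, -0.539, 0.442]
ft_force: [0.1, 0.9, 0.2]
finger_gap: 0.0599
board x' y' z -0.0089 -0.1041 0.2694 jaw yaw rel 0.014 gap 0.05986403789790514 F [0.1 0.9 0.2] 5.25
```

```bash
python3 -m inch '[[[0,0,-0.15],0,0.7],[[0,0,-0.15],0,0.7],[[0,0,-0.15],0,0.7],[[0,0,-0.15],-0.03,0.7],[[0,0,0],0,0.7]]'
python3 - <<'E'
from h import *
where()
a=read_camera("scene")[200:420,180:440,::-1]; cv2.imwrite("pics/s7.png",cv2.resize(a,None,fx=2.7,fy=2.7,interpolation=cv2.INTER_CUBIC))
E
```

```text
clock: 5.75
position: [0.5194, -0.2869, 0.0908]
tool_rot: [-0.447, 0.558, -0.543, 0.44]
ft_force: [-0.7, 0.2, 0.1]
finger_gap: 0.0597
board x' y' z -0.003 -0.1038 0.0908 jaw yaw rel 0.001 gap 0.05966536328507331 F [-0.7  0.2  0.1] 5.75
```

View pics/s7.png

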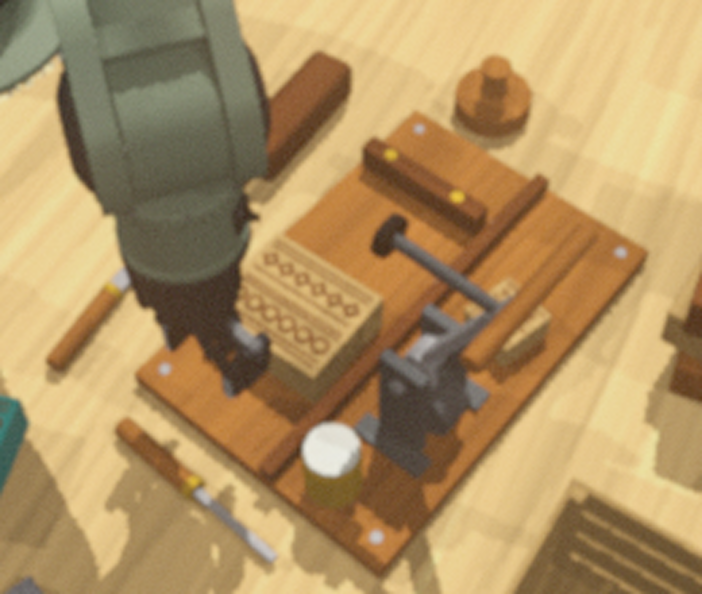

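```bash
python3 -m inch '[[[-0.025,0.005,-0.08],0,0.7],[[-0.01,0.005,-0.07],0,0.7],[[0,0,0],0,0.7]]'
python3 -c "
from h import *
where()"
```

```text
clock: 6.1
position: [0.5161, -0.2874, 0.0577]
tool_rot: [-0.445, 0.553, -0.547, 0.444]
ft_force: [1.2, -0.3, -0.4]
finger_gap: 0.0599
board x' y' z -0.0061 -0.1051 0.0577 jaw yaw rel 0.004 gap 0.0599468779724079 F [ 1.2 -0.3 -0.4] 6.1
```

```bash
python3 -m inch '[[[-0.02,0.005,-0.04],0,0.7],[[0,0,0],0,0.7]]'
python3 -c "
from h import *
where()"
```

```text
clock: 6.3
position: [0.5127, -0.2871, 0.05]
tool_rot: [-0.444, 0.551, -0.549, 0.445]
ft_force: [-0.6, 0.8, 0.1]
finger_gap: 0.0597
board x' y' z -0.0095 -0.1054 0.05 jaw yaw rel 0.005 gap 0.059662209073378436 F [-0.6  0.8  0.1] 6.3
```

```bash
python3 -m inch '[[[0.01,0.047,0],0,0.7],[[0.01,0.047,0],0,0.7],[[0.007,0.033,0],0,0.7],[[0.007,0.033,0],0,0.7],[[0.007,0.033,0],0,0.7],[[0.007,0.033,0],0,0.7],[[0,0,0],0,0.7]]'
python3 - <<'E'
from h import *
where()
a=read_camera("scene")[200:420,180:440,::-1]; cv2.imwrite("pics/s8.png",cv2.resize(a,None,fx=2.7,fy=2.7,interpolation=cv2.INTER_CUBIC))
E
```

```text
clock: 7.0
position: [0.5304, -0.2129, 0.0534]
tool_rot: [0.444, -0.549, 0.55, -0.446]
ft_force: [0.6, -0.8, 0.2]
finger_gap: 0.0597
board x' y' z -0.0081 -0.0292 0.0534 jaw yaw rel 0.007 gap 0.05971024179018366 F [ 0.6 -0.8  0.2] 7.0
```

View pics/s8.png

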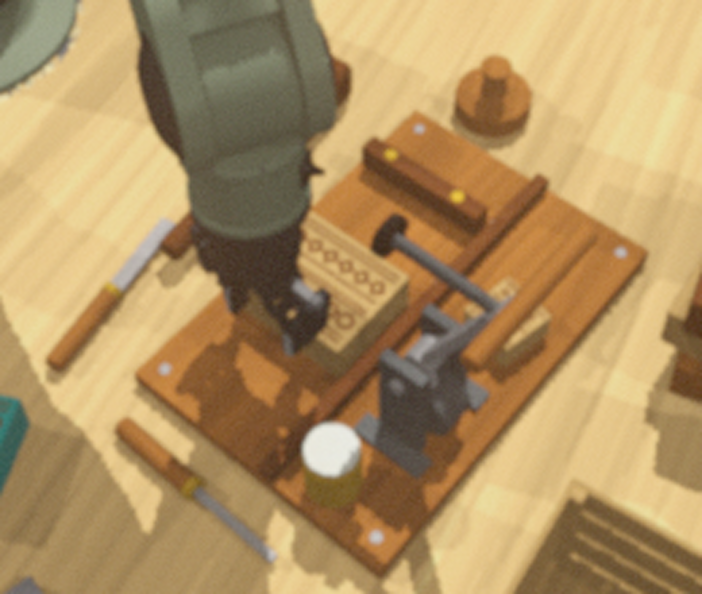

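```bash
python3 -m inch '[[[0.007,0.033,-0.006],0,0.7],[[0.006,0.033,-0.004],0,0.7],[[0.006,0.033,-0.002],0,0.7],[[0.006,0.033,0],0,0.7],[[0.006,0.033,0],0,0.7],[[0.006,0.033,0],0,0.7],[[0,0,0],0,0.7]]'
python3 - <<'E'
from h import *
where()
a=read_camera("scene")[200:420,180:440,::-1]; cv2.imwrite("pics/s9.png",cv2.resize(a,None,fx=2.7,fy=2.7,interpolation=cv2.INTER_CUBIC))
a=read_camera("top")[135:340,230:490,::-1];a=cv2.convertScaleAbs(a,alpha=1.6); cv2.imwrite("pics/t9.png",cv2.resize(a,None,fx=2.9,fy=2.9,interpolation=cv2.INTER_CUBIC))
E
```

```text
clock: 7.75
position: [0.5415, -0.1567, 0.0507]
tool_rot: [0.442, -0.549, 0.553, -0.444]
ft_force: [-0.3, 0.3, 0.4]
finger_gap: 0.0594
board x' y' z -0.0093 0.0281 0.0507 jaw yaw rel -0.001 gap 0.05941211920796631 F [-0.3  0.3  0.4] 7.75
```

View pics/s9.png

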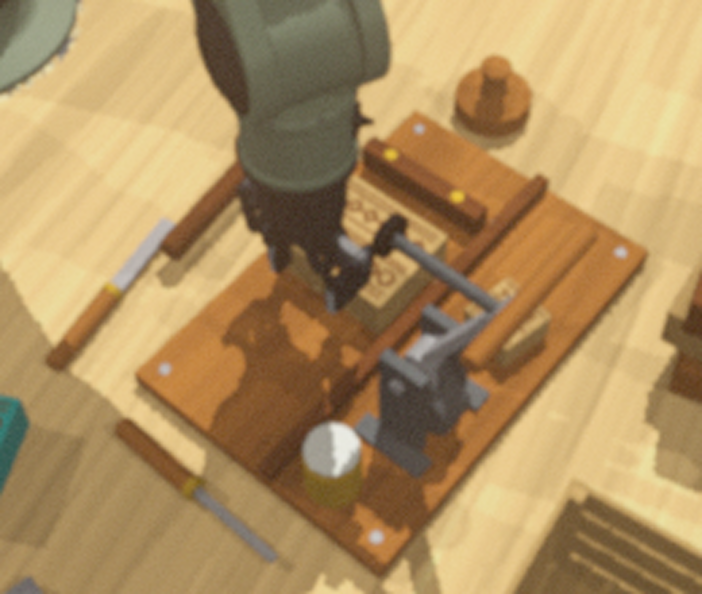

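View pics/t9.png

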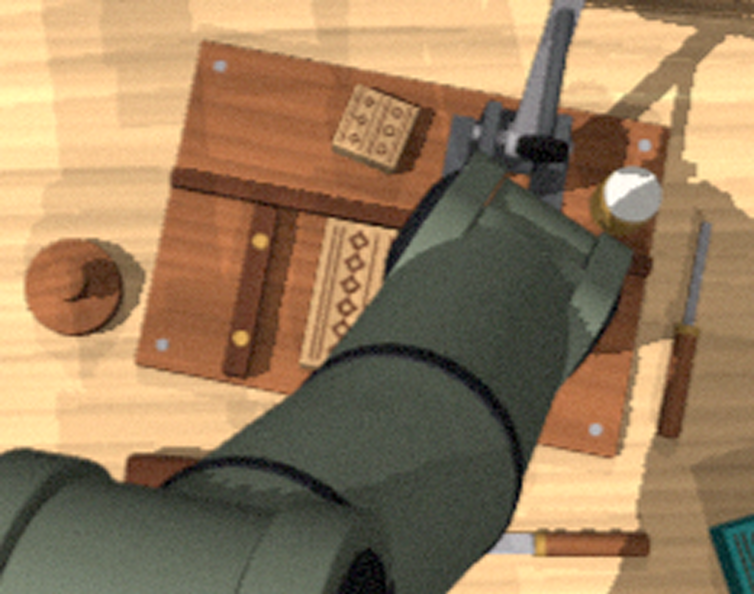

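```bash
python3 -m inch '[[[0.007,0.033,-0.002],0,0.7],[[0.007,0.033,0],0,0.7],[[0.006,0.026,0],0,0.7],[[0.003,0.015,0],0,0.7],[[0,0,0],0,0.7]]'
python3 -c "
from h import *
where()"
```

```text
clock: 8.35
position: [0.5481, -0.1265, 0.0504]
tool_rot: [0.442, -0.549, 0.555, -0.442]
ft_force: [0.0, 0.5, 0.2]
finger_gap: 0.0595
board x' y' z -0.0094 0.059 0.0504 jaw yaw rel -0.005 gap 0.0594929609369782 F [0.  0.5 0.2] 8.35
```

```bash
python3 -m inch '[[[0.004,0.018,0],0.01,0.7],[[0.003,0.015,0],0,0.7],[[0.003,0.015,0],0,0.7]]'
python3 - <<'E'
from h import *
where()
a=read_camera("scene")[200:420,180:440,::-1]; cv2.imwrite("pics/s10.png",cv2.resize(a,None,fx=2.7,fy=2.7,interpolation=cv2.INTER_CUBIC))
a=read_camera("top")[135:340,230:490,::-1];a=cv2.convertScaleAbs(a,alpha=1.6); cv2.imwrite("pics/t10.png",cv2.resize(a,None,fx=2.9,fy=2.9,interpolation=cv2.INTER_CUBIC))
where()
E
```

```text
clock: 8.65
position: [0.5501, -0.1167, 0.0507]
tool_rot: [0.444, -0.547, 0.556, -0.441]
ft_force: [-10.6, -47.3, 4.0]
finger_gap: 0.06
board x' y' z -0.0095 0.069 0.0507 jaw yaw rel -0.003 gap 0.05996152628173384 F [-10.6 -47.3   4. ] 8.65
board x' y' z -0.0095 0.0689 0.0507 jaw yaw rel -0.003 gap 0.05974784803140466 F [ -6.3 -27.6   2.4] 8.75
```

View pics/t10.png

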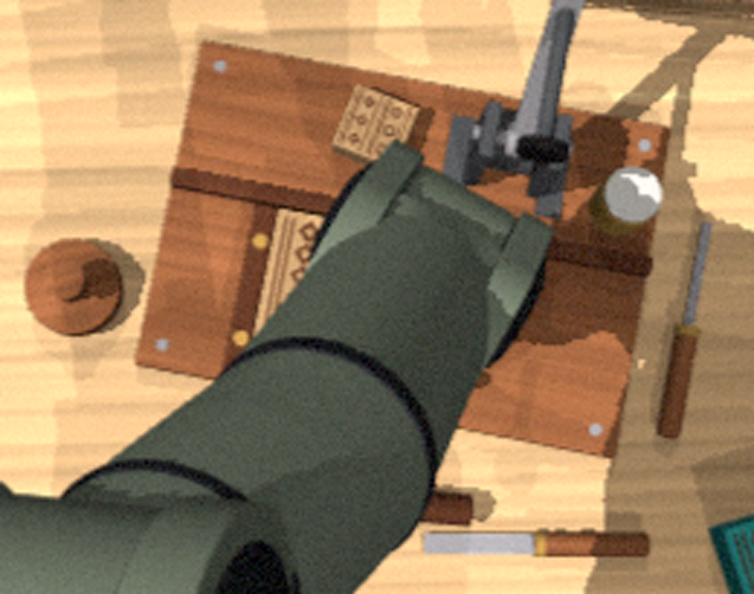

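View pics/s10.png

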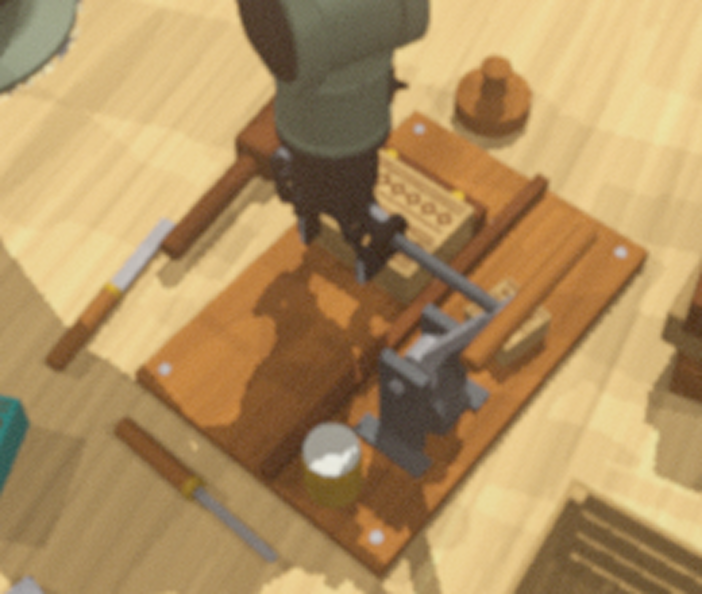

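```bash
python3 -m inch '[[[-0.007,-0.033,0],0,0.7],[[-0.01,-0.047,0],0,0.7],[[-0.01,-0.047,0.02],0,0.7],[[-0.03,0.007,0.1],0,0.7],[[-0.05,0.01,0.14],0,0.7],[[-0.05,0.01,0.14],0,0.7],[[-0.05,0.01,0.14],0,0.7],[[0,0.05,0.14],0,0.7],[[0,0.15,0],0,0.7],[[0,0.15,0],0,0.7],[[0,0.15,0],0,0.7],[[0,0.15,0],0,0.7]]'
python3 -m inch '[[[0,0.15,0],0,0.7],[[0,0.15,0],0,0.7],[[0,0.15,0],0,0.7],[[0,0.15,0],0,0.7],[[0,0,0],0,0.7],[[0,0,0],0,0.7]]'
python3 - <<'E'
from h import *
where()
a=read_camera("scene")[200:420,180:440,::-1]; cv2.imwrite("pics/s11.png",cv2.resize(a,None,fx=2.7,fy=2.7,interpolation=cv2.INTER_CUBIC))
a=read_camera("top")[135:340,230:490,::-1];a=cv2.convertScaleAbs(a,alpha=1.6); cv2.imwrite("pics/t11.png",cv2.resize(a,None,fx=2.9,fy=2.9,interpolation=cv2.INTER_CUBIC))
E
```

```text
clock: 9.95
position: [0.481, 0.0436, 0.2666]
tool_rot: [0.437, -0.551, 0.559, -0.439]
ft_force: [1.1, 1.2, 0.4]
finger_gap: 0.06
clock: 10.55
position: [0.4792, 0.2343, 0.2696]
tool_rot: [0.437, -0.551, 0.557, -0.442]
ft_force: [0.4, -0.3, 0.4]
finger_gap: 0.0597
board x' y' z -0.1539 0.3966 0.2696 jaw yaw rel -0.014 gap 0.05965496434208198 F [ 0.4 -0.3  0.4] 10.55
```

View pics/t11.png

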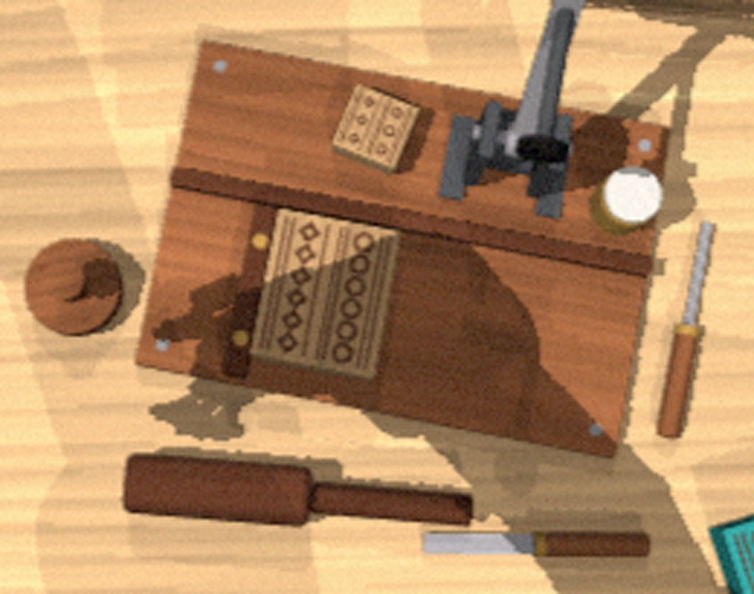

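View pics/s11.png

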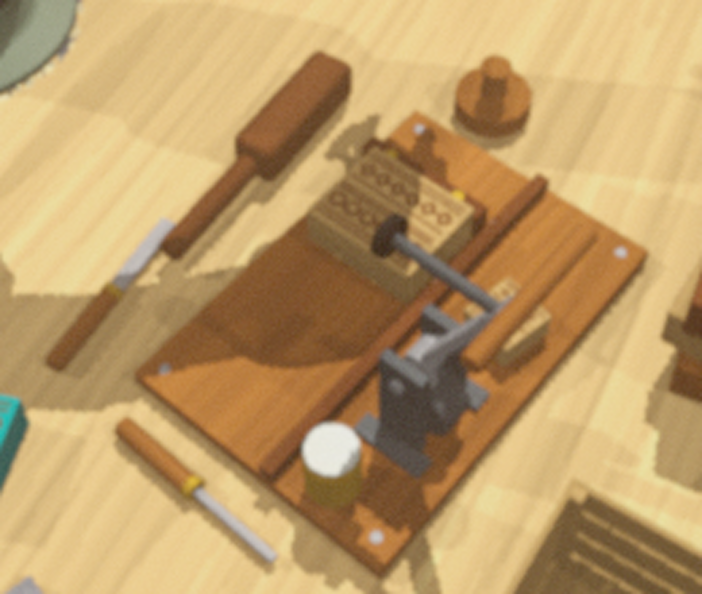

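Run:
```python
from h import *
v=np.load("board.npy");c,t=np.cos(v[2]),np.sin(v[2])
for p in [(278,209),(398,230),(376,380),(250,355)]:
    d=onz("top",T(p),.063)[:2]-v[:2]; print((d[0]*c+d[1]*t).round(4),(-d[0]*t+d[1]*c).round(4))
```

```text
0.0611 0.1784
0.0625 0.0813
-0.0583 0.0764
-0.058 0.1775
```

```bash
python3 -c "
from rig import *
print(close_job())"
```

```text
the job is handed in; nothing more can be done
None
```

The job is handed in, at about 10.6 s on the robot's clock. The hold-down is up and stayed there by itself, and the block lies flat against the wooden stop.

**What I did:** I pushed the crossbar up and over with the shut fingers until the arm tipped past its balance point and swung to its upper stop. I then pushed the block's right face along the board with both fingertips, about 60 mm apart, until it met the stop. The force rose to about 48 N there. After that I backed off to the left, clear of everything.

**Last checks, from the pictures and the wrist force:**
- **Block:** its left face measured about 178 mm along the board and the stop's right face about 177 mm, so they are in contact within measuring error. Its turn against the board is about 0.02 rad. Its middle is about 7 mm from the stop's middle across the board.
- **Hold-down:** still tipped back, unchanged over the last pictures. I judged it by eye and did not read the joint angle.
- **Other pieces:** the mallet, chisels, stamp, tin and round block look unmoved from the first pictures.
- **Robot:** about 0.15 m or more from the nearest piece, with a wrist force near zero.

No check failed or disagreed. The 48 N was read at the wrist (limit 120 N) while the fingertips pressed the block against the stop. The separate 40 N limit on the arm and gripper body should not apply, since neither came near anything in the pictures.

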